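Tip peg blanks out of a tote into the felted tray

ROBOT

A 7-joint arm with a two-finger parallel gripper is mounted at the origin on the work surface. World frame = base frame: x ahead of the robot, y to its left, z up, the work surface at z = 0. Lengths are in m, angles in rad, forces in N, time in s.
With the tool pointing down it reaches from about 0.4 to 0.875 m from the base axis. Payload 19.3 kg.
Tool frame: the origin (TCP) lies on the centre line of the jaws, within the pads' length; the fingertips stand 14 mm ahead of it and the grasp point (between the pads) lies 5 mm behind it; z points along the fingers, y is the line along which they close (so a half turn about z gives the same grasp; the last joint's range is limited). The gripper opens to 85 mm and grips with 20 to 120 N. Pads are 22 mm wide; open, the fingers measure 114 mm over their backs; the gripper's body (76 mm by 85 mm) begins 54 mm behind the grasp point. The pads swing forward as they close: fully open they stand 13 mm farther back than shut.
Start: joints at [-1.286, 0.521, -0.036, 1.599, 0.021, 1.021, -0.113], TCP at [0.217, 0.586, 0.245] pointing down, gripper open.
Joint ranges: [-2.91, 2.91], [-0.3, 2.13], [-1.5, 1.42], [0.17, 2.43], [-1.26, 4.41], [0.16, 1.93], [-2.52, 2.52]. Speed limits (rad/s): [1.89, 1.89, 2.39, 2.39, 3.01, 3.01, 3.01].

INTERFACE

Orientations are given as [roll, pitch, yaw] about the fixed x, y, z axes, in that order (R = Rz(yaw) Ry(pitch) Rx(roll)).
In Python, from workcell import bot, grab_frame, regions_of gives the robot as it stands. The module is installed in compiled form; this text tells all that it offers.
- The arm moves only by the tool play_rows, never from a script. Its argument "plan" is a list of rows, each a list of 3 entries, a list of its own where there are three numbers: the shift along the tool's x, y, z in units of 2.5 cm (1.0 is 2.5 cm), then the turn, a rotation vector about the tool's x, y, z in units of 0.15 rad (1.0 is 0.15 rad), then the closure, from -1 (fully open) to 1 (shut). In form: [[[tx, ty, tz], [rx, ry, rz], jaw], ...]. A call has 1 to 20 rows; each row shifts and turns the commanded pose from where the row before left it, along the tool's axes as they then stand; what a row does not reach is not made up. A row lasts 1/8 s, in which the tool goes at most 62.5 mm and 10.7 degrees, less where a joint would pass 70% of its speed; a pose out of reach is approached as far as the arm can. A call with a number of a shift or a turn outside -1 to 1 is refused whole. A call with a gripper value outside its range is refused whole. The fingers move at their own pace and stop on an object; "newtons" is the grip in N (left out, the last holds). Time passes only in rows, so rows that do not move let the fingers close. It gives the time, the measured TCP pose, the force, the opening and the grip force at its end, in the units of the state.
- bot.observe(): the state, without advancing time (a new reading comes with each control period).
- grab_frame(name): name is "scene" or "side" or "wrist"; returns a dict with "pixels" (384x512x3 uint8, red, green, blue), "depth" (384x512 float32, m along the optical axis (not along the pixel's ray), 0 where there is no reading), "camera_matrix" (3x3 intrinsics, pixels), "R" (3x3) and "t" (3): a world point X has camera coordinates R X + t. Camera axes: x right, y down, z forward; pixel columns grow to the right and rows downward; lengths in m; the calibration is good to about 2 mm. A picture is of the moment at which its call begins.
- bot.job_done(): hands the job in; it is judged then, once.
Trained networks look in the newest picture that a camera, given by its name, has taken for a name from the list of things; names that differ only in an ending like _2 or _b are one class to them, and where a whole thing is asked for, a point or a joint stands for the part that bears it (a point fixed in the world has none). Each returns a list of dicts, best first, with "p" (0 to 1); they miss things now and then, are a little off and sometimes report something else, mostly with a low value. They report only what shows in the picture. A call takes as long as a camera call.
- regions_of(thing, camera): "mask" (384x512 bool, what is visible of it) and "box" ([left, top, right, bottom] in pixels, round what is visible of it).
The state is a dict: "clock": time; "qpos": joint angles; "qd": joint speeds; "joint_efforts": joint torques, N m; "position": TCP position; "tool_rot": TCP orientation; "force": force on the tool from outside, world axes, zero at the start; "moment": the same for the moment, N m; "grip_width": finger opening in m; "finger_force": force on a finger pad.
Only numpy, scipy, OpenCV 4.12 (cv2) and the standard library are available. Lean on these libraries where they do the work, as an engineer would, in place of code of your own. Each camera call takes 0.05 s, during which the arm holds its last target. There are 200 camera calls.

TASK

Pick up the little open-ended wooden tote by its red bar and, over the tray lined with blue felt, tip it spout-down to about 40 degrees and hold it there for a second, so that all three dark peg blanks roll out into that tray. Then bring the tote level and set it back down in its cork bay, between the two brass rails, without dropping it. Leave everything else on the bench where it is.

Things in the scene. Friction and masses are not known exactly. Their poses are not given: they have to be found in the camera images.
- tote: Small open-topped wooden tote, 130 long (x) x 84 wide (y), walls 6 thick, 48 high, 0.3 kg. Its +x end is the open spout, the other sides are closed. The inner floor slopes up 12 degrees from the back wall (6 above the underside) to the spout (32 above), so contents stay in within about 10 degrees of level and roll out when it is tipped further nose-down. Origin: centre of the underside; z up.
- tote_grip (a point): Centre of the tote's red bar, 108 above the tote's underside. The bar runs along the tote's y, 84 long, 26 wide (tote x) and 28 tall, free space of 40 or more below it: pinch it across its 26 mm width. Axes as the tote's.
- tote_spout (a point): Middle of the spout edge of the tote's sloping floor: 65 ahead (tote +x) of the tote's centre and 32 above its underside. Contents leave here.
- blank0: Dark wood peg blank, a cylinder of diameter 18 and length 60, about 18 g. It starts in the tote, lying across it (along the tote's y), in a row against the back wall. Origin: its centre; y is its axis.
- blank1: Dark wood peg blank, a cylinder of diameter 18 and length 60, about 18 g. It starts in the tote, lying across it (along the tote's y), in a row against the back wall. Origin: its centre; y is its axis.
- blank2: Dark wood peg blank, a cylinder of diameter 18 and length 60, about 18 g. It starts in the tote, lying across it (along the tote's y), in a row against the back wall. Origin: its centre; y is its axis.
- tray_blue: Loose square wooden tray lined with blue felt, the one to fill. 170 x 170 outside, 158 x 158 inside, 45 high, walls and floor 6 thick, 0.8 kg. Origin: centre of the underside; x and y along its sides. It and the orange-lined tray and the bay may change places from start to start.
- bay: Fixed bay where the tote starts and must return: cork plate 150 (x) x 120 (y) x 8 thick, two brass rails along x at y = +53 and -53, 6 thick, tops 22 above the bench: 8 of play each side of the tote. Origin: centre of its underside, on the bench; the tote's underside rests 8 above it, tote x along bay x, spout towards +x.
- tray_red: The other tray, same size and wood, lined in orange, with a guitar bridge in it. A bystander, to be left alone. Origin: centre of its underside. 
- bridge: Dark guitar bridge 30 x 110 x 12 lying in the orange tray. A bystander, to be left alone. Origin: centre of its underside. 
- plane: Steel hand plane 200 x 50 x 75. A bystander, to be left alone. Origin: centre of its underside. 
- glue: White glue bottle, diameter 60, height 170. A bystander, to be left alone. Origin: centre of its underside. 
- block_a: Light wood clamping block 50 x 50 x 45. A bystander, to be left alone. Origin: centre of its underside. 
- block_b: Light wood clamping block 60 x 45 x 40. A bystander, to be left alone. Origin: centre of its underside. 
- jar: White cup, diameter 80, height 90. A bystander, to be left alone. Origin: centre of its underside. 

How it is judged:
By the outcome, as a careful person would: the job done as asked, in the order asked, and still so for the second after the job is handed in, with the robot touching nothing.
It also fails if it takes over 64 s, if anything falls off the work surface, if the arm or the gripper's body presses on something with over 40 N, if the wrist force passes 120 N, or if a joint passes its speed limit or range.

## Working session

There is one attempt and no reset: what is moved stays moved. The work goes in short steps, Python scripts to look and compute and a tool call to move; the robot and the scene stay as the last step left them, time stands still between calls to the robot, and variables do not carry over. Pictures are saved under pics/ and viewed, at most 10 in all, crops included, and the job is handed in when it is done.

Besides the shell and the picture viewer there is one more tool, called after ">>>" as name(argument=value, ...), one argument or row to a line, values as JSON. play_rows: Moves the arm, as the interface text tells. Its arguments: {"type":"object","properties":{"plan":{"type":"array"},"newtons":{"type":"number"}},"required":["plan"]}

```bash
mkdir -p pics
cat > h.py <<'E'
import numpy as np, cv2
from workcell import bot, grab_frame, regions_of
def cloud(f):
    K,R,t=f["camera_matrix"],np.array(f["R"]),np.array(f["t"]); d=f["depth"]
    v,u=np.mgrid[:384,:512]
    c=np.stack([(u-K[0][2])/K[0][0]*d,(v-K[1][2])/K[1][1]*d,d],-1)
    return (c-t)@R
def save(f,n): cv2.imwrite(f"pics/{n}.png",cv2.cvtColor(f["pixels"],cv2.COLOR_RGB2BGR))
E
python3 - <<'E'
from h import *
np.set_printoptions(precision=4,suppress=True)
s=bot.observe(); print(s)
ims=[]
for c in ("scene","side"):
    f=grab_frame(c); ims.append(f["pixels"]); P=cloud(f)
    for n in ("tote","tote_grip","tray_blue","bay","tray_red","blank0","plane","glue","jar","block_a"):
        for r in regions_of(n,c)[:3]:
            m=r["mask"]&(f["depth"]>0)
            if m.sum()<5: continue
            p=P[m]; print(c,n,round(r["p"],2),r["box"],m.sum(),np.percentile(p,2,0),np.percentile(p,98,0))
for i,c in enumerate(("scene","side")): cv2.imwrite(f"pics/{c}0.png",ims[i][...,::-1])
E
```

```text
{'clock': 0.0, 'qpos': array([-1.2862,  0.522 , -0.0364,  1.6   ,  0.0212,  1.0211, -0.1128]), 'qd': array([ 0.0008, -0.0001,  0.0001, -0.0005,  0.0002, -0.0008,  0.0003]), 'joint_efforts': array([  0.0004, -92.7112,   1.9798, -36.9944,   0.018 ,   0.008 ,
        -0.0001]), 'position': array([0.217 , 0.5858, 0.2447]), 'tool_rot': array([-3.1404,  0.0001,  2.7868]), 'force': array([0.288 , 0.0166, 0.391 ]), 'moment': array([-0.0045, -0.0252, -0.0117]), 'finger_force': 0.0, 'grip_width': 0.08516433818642362}
scene tote_grip 0.7 [334.4, 243.8, 404.2, 327.0] 3264 [0.4684 0.2554 0.0069] [0.5973 0.3392 0.1307]
scene tote_grip 0.68 [382.8, 226.1, 415.5, 255.4] 642 [0.3069 0.2145 0.0037] [0.356 0.264 0.047]
scene tray_blue 0.86 [229.8, 196.6, 325.5, 267.1] 4245 [ 0.4272 -0.0787  0.0004] [0.5961 0.0899 0.0459]
scene bay 0.87 [324.4, 287.1, 409.9, 338.2] 921 [0.4595 0.2421 0.0001] [0.6078 0.3559 0.0235]
scene bay 0.45 [114.9, 194.6, 145.6, 236.9] 1163 [ 0.7217 -0.3064  0.0066] [ 0.7935 -0.2314  0.09  ]
scene tray_red 0.8 [156.2, 150.9, 237.1, 207.8] 2622 [ 0.422  -0.431   0.0001] [ 0.5973 -0.
[... 1770 characters left out ...]
158 0.3194 0.0419]
side plane 0.57 [154.1, 181.2, 193.8, 239.4] 1311 [ 0.7364 -0.1077  0.0018] [0.7903 0.0707 0.0695]
side glue 0.86 [123.4, 226.5, 163.8, 309.6] 2179 [0.7185 0.2484 0.0036] [0.7697 0.2893 0.1691]
side glue 0.55 [269.6, 294.4, 279.8, 313.4] 183 [0.4895 0.2662 0.031 ] [0.5047 0.3169 0.038 ]
side glue 0.42 [220.5, 250.4, 295.6, 332.6] 3582 [0.467  0.2592 0.0159] [0.5899 0.342  0.13  ]
side jar 0.62 [181.1, 140.1, 205.5, 175.9] 758 [ 0.7177 -0.3054  0.0007] [ 0.7871 -0.2288  0.0883]
side block_a 0.82 [317.7, 170.7, 342.6, 189.0] 383 [ 0.3041 -0.2097  0.0011] [ 0.3609 -0.1683  0.0402]
side block_a 0.63 [346.4, 271.3, 376.5, 307.6] 937 [0.3041 0.2188 0.0028] [0.352  0.2666 0.0458]
```

Run:
```python
from h import *
np.set_printoptions(precision=4,suppress=True)
ims=[]
for c in ("scene","side"):
    f=grab_frame(c); P=cloud(f); px=f["pixels"].astype(int); ims.append(f["pixels"][130:364,100:430])
    def rect(n,lo,hi,box):
        x0,x1,y0,y1=box
        m=(P[...,0]>x0)&(P[...,0]<x1)&(P[...,1]>y0)&(P[...,1]<y1)&(P[...,2]>lo)&(P[...,2]<hi)
        q=P[m]; r=cv2.minAreaRect((q[:,:2]*1000).astype(np.float32)); print(c,n,m.sum(),[np.round(v,1) for v in r],np.median(q[:,2]))
    rect("bar",.126,.136,(.44,.63,.22,.38))
    rect("totewalls",.050,.060,(.44,.63,.22,.38))
    rect("rails",.0185,.026,(.44,.63,.2368,.262)); rect("rails2",.0185,.026,(.44,.63,.346,.37))
    rect("tray",.041,.049,(.4,.62,-.11,.12))
cv2.imwrite("pics/both.png",cv2.resize(np.hstack(ims),(800,284))[...,::-1])
```

```text
scene bar 415 [array([532.6, 296. ]), array([29.7, 84.7]), np.float64(2.4)] 0.1294691129049748
scene totewalls 337 [array([531.7, 295.8]), array([132.1,  85.6]), np.float64(1.9)] 0.0552555236306179
scene rails 53 [array([540.7, 251.1]), array([ 21. , 136.5]), np.float64(89.4)] 0.02216749196883857
scene rails2 149 [array([528.1, 347.9]), array([150. ,   6.6]), np.float64(1.9)] 0.021570919711227772
scene tray 585 [array([509.7,   4.8]), array([174.7, 175.6]), np.float64(0.8)] 0.04421768338845577
side bar 538 [array([529.5, 297.2]), array([25.6, 86.5]), np.float64(1.5)] 0.12901756909366008
side totewalls 638 [array([529.3, 299.1]), array([129.9,  86.2]), np.float64(1.8)] 0.05465714270747174
side rails 27 [array([530.6, 251.7]), array([147.7,  21.8]), np.float64(1.8)] 0.020634694307520147
side rails2 295 [array([527. , 350.3]), array([148.2,   8.1]), np.float64(1.5)] 0.02097267742212132
side tray 478 [array([507.8,   7.3]), array([169.9, 175.8]), np.float64(0.6)] 0.04341619054156505
```

View pics/scene0.png

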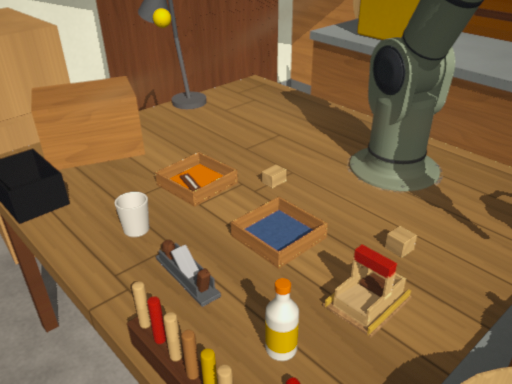

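>>> play_rows(
  plan=[
    [[0,0,0],[0,0,0.99],-1],
    [[0,0,0],[0,0,0.99],-1],
    [[0,0,0],[0,0,0.99],-1],
    [[0,0,0],[0,0,0.99],-1],
    [[0,0,0],[0,0,0.99],-1],
    [[0,0,0],[0,0,0.99],-1],
    [[0,0,0],[0,0,0.99],-1],
    [[0,0,0],[0,0,0.97],-1],
    [[-1,1,0],[0,0,0],-1],
    [[-1,1,0],[0,0,0],-1],
    [[-1,1,0],[0,0,0],-1],
    [[-1,1,0],[0,0,0],-1],
    [[-1,1,0],[0,0,0],-1],
    [[-1,1,0],[0,0,0],-1],
    [[-1,1,0],[0,0,0],-1],
    [[-1,1,0],[0,0,0],-1],
    [[-1,1,0],[0,0,0],-1],
    [[-1,1,0],[0,0,0],-1],
    [[-1,1,0],[0,0,0],-1],
    [[-1,1,0],[0,0,0],-1],
  ],
)

```text
clock: 3.7
position: [0.5271, 0.2947, 0.2454]
tool_rot: [3.142, -0.0, 1.602]
force: [0.3, 0.9, 0.5]
grip_width: 0.0853
finger_force: 0.0
```

>>> play_rows(
  plan=[
    [[-1,0,0],[0,0,0],-1],
    [[-1,0,0],[0,0,0],-1],
    [[-1,0,0],[0,0,0],-1],
    [[-1,0,0],[0,0,0],-1],
    [[-1,0,0],[0,0,0],-1],
    [[-1,0,0],[0,0,0],-1],
    [[-1,0,0],[0,0,0],-1],
    [[-1,0,0],[0,0,0],-1],
    [[-1,-0.5,0.5],[0,0,0],-1],
    [[-1,-0.5,0.5],[0,0,0],-1],
    [[-1,-0.5,0.5],[0,0,0],-1],
    [[-0.5,0,0.5],[0,0,0],-1],
    [[0,0,0],[0.8,0,0],-1],
    [[0,0,0],[0.8,0,0],-1],
    [[0,0,0],[0.8,0,0],-1],
    [[0,0,0],[0.8,0,0],-1],
    [[0,0,0],[0.8,0,0],-1],
    [[0,0,0],[0.7,0,0],-1],
    [[0,0,0],[0,0,0],-1],
  ],
)

```text
clock: 6.08
position: [0.4979, 0.0073, 0.1936]
tool_rot: [-2.435, -0.0, 1.603]
force: [0.2, -0.2, -0.1]
grip_width: 0.0855
finger_force: 0.0
```

```bash
python3 -c "
from h import *
s=bot.observe();print(s['qpos'],s['position'],s['tool_rot'])"
```

```text
[-0.29433744  0.80869157  0.32349201  1.48461047 -0.19854003  1.59798647
  0.12086449] [0.49786244 0.00729059 0.19357222] [-2.43465496e+00 -2.02688801e-04  1.60257029e+00]
```

>>> play_rows(
  plan=[
    [[0,0,0],[-0.9,0,0],-1],
    [[0,0,0],[-0.9,0,0],-1],
    [[0,0,0],[-0.9,0,0],-1],
    [[0,0,0],[-1,0,0],-1],
    [[0,0,0],[-1,0,0],-1],
    [[0.5,0.3,-1],[0,0,0],-1],
    [[1,0.3,-1],[0,0,0],-1],
    [[1,0.3,0],[0,0,0],-1],
    [[1,0.3,0],[0,0,0],-1],
    [[1,0.3,0],[0,0,0],-1],
    [[1,0.18,0],[0,0,0],-1],
    [[1,0,0],[0,0,0],-1],
    [[1,0,0],[0,0,0],-1],
    [[1,0,0],[0,0,0],-1],
    [[1,0,0],[0,0,0],-1],
    [[1,0,0],[0,0,0],-1],
    [[1,0,0],[0,0,0],-1],
    [[0,0,0],[0,0,0],-1],
    [[0,0,0],[0,0,0],-1],
  ],
)

```text
clock: 8.45
position: [0.5309, 0.2955, 0.2453]
tool_rot: [3.141, 0.0, 1.602]
force: [0.5, -0.2, 0.2]
grip_width: 0.0853
finger_force: 0.0
```

Run:
```python
from h import *
np.set_printoptions(precision=4,suppress=True)
s=bot.observe();print(s['position'],s['tool_rot'])
f=grab_frame("wrist"); P=cloud(f); save(f,"wrist1")
def rect(n,lo,hi):
    m=(f["depth"]>0)&(abs(P[...,0]-.53)<.09)&(abs(P[...,1]-.297)<.075)&(P[...,2]>lo)&(P[...,2]<hi)
    if m.sum()>5: print(n,m.sum(),cv2.minAreaRect((P[m][:,:2]*1000).astype(np.float32)),np.median(P[m][:,2]))
rect("bar",.124,.136); rect("walls",.05,.06); rect("rails",.018,.026)
```

```text
[0.5309 0.2955 0.2453] [3.1413 0.0002 1.6016]
bar 2862 ((529.6043701171875, 298.59637451171875), (26.04303741455078, 83.67779541015625), 1.7063604593276978) 0.13036006079603538
walls 1561 ((529.4744873046875, 298.66632080078125), (130.29721069335938, 83.66036224365234), 1.6873995065689087) 0.05617789526442663
rails 1158 ((528.8489990234375, 296.5879211425781), (149.4471435546875, 112.13853454589844), 2.361663579940796) 0.02234991769762195
```

View pics/wrist1.png

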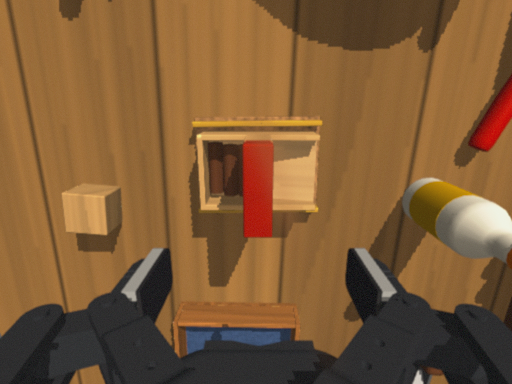

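>>> play_rows(
  plan=[
    [[0.08,-0.03,0.7],[0,0,0],-1],
    [[0,0,0.8],[0,0,0],-1],
    [[0,0,0.8],[0,0,0],-1],
    [[0,0,0.8],[0,0,0],-1],
    [[0,0,0.8],[0,0,0],-1],
    [[0,0,0.8],[0,0,0],-1],
    [[0,0,0.66],[0,0,0],-1],
    [[0,0,0],[0,0,0],-1],
    [[0,0,0],[0,0,0],1],
    [[0,0,0],[0,0,0],1],
    [[0,0,0],[0,0,0],1],
    [[0,0,0],[0,0,0],1],
    [[0,0,0],[0,0,0],1],
    [[0,0,0],[0,0,0],1],
    [[0,0,0],[0,0,0],1],
    [[0,0,0],[0,0,0],1],
  ],
  newtons=60,
)

```text
clock: 10.5
position: [0.5301, 0.2977, 0.1119]
tool_rot: [3.141, -0.0, 1.602]
force: [-2.2, -1.1, 6.5]
grip_width: 0.0256
finger_force: 60.0
```

>>> play_rows(
  plan=[
    [[0,0,-0.2],[0,0,0],1],
    [[0,0,-0.4],[0,0,0],1],
    [[0,0,-0.5],[0,0,0],1],
    [[0,0,-0.5],[0,0,0],1],
    [[0,0,-0.5],[0,0,0],1],
    [[0,0,-0.5],[0,0,0],1],
    [[0,0,-0.5],[0,0,0],1],
    [[0,0,-0.3],[0,0,0],1],
    [[0,0,-0.1],[0,0,0],1],
    [[0,0,0],[0,0,0],1],
    [[0,0,0],[0,0,0],1],
  ],
)

```text
clock: 11.88
position: [0.5298, 0.2975, 0.1984]
tool_rot: [-3.141, 0.0, 1.602]
force: [0.5, 0.4, -3.7]
grip_width: 0.0254
finger_force: 59.2
```

Run:
```python
from h import *
f=grab_frame("side"); cv2.imwrite("pics/lift.png",cv2.resize(f["pixels"][150:350,130:400],None,fx=2,fy=2)[...,::-1])
```

```text
(no output)
```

View pics/lift.png

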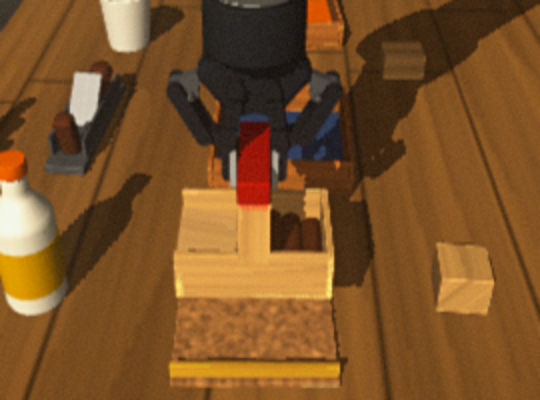

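>>> play_rows(
  plan=[
    [[-0.3,-0.1,0],[0,0,0],1],
    [[-0.6,-0.2,0],[0,0,0],1],
    [[-0.96,-0.36,0],[0,0,0],1],
    [[-0.96,-0.36,0],[0,0,0],1],
    [[-0.96,-0.36,0],[0,0,0],1],
    [[-0.96,-0.36,0],[0,0,0],1],
    [[-0.96,-0.36,0],[0,0,0],1],
    [[-0.96,-0.36,0],[0,0,0],1],
    [[-0.96,-0.36,0],[0,0,0],1],
    [[-0.96,-0.36,0],[0,0,0],1],
    [[-0.96,-0.36,0],[0,0,0],1],
    [[-0.96,-0.36,0],[0,0,0],1],
    [[-0.64,-0.25,0],[0,0,0],1],
    [[-0.4,-0.15,0],[0,0,0],1],
    [[0,0,0],[0,0,0],1],
    [[0,0,0],[0,0,0],1],
  ],
)

```text
clock: 13.92
position: [0.4317, 0.0065, 0.1988]
tool_rot: [3.141, -0.0, 1.603]
force: [-0.4, -1.5, -3.3]
grip_width: 0.0252
finger_force: 59.3
```

Run:
```python
from h import *
s=bot.observe(); p=s["position"]; print(p,s["tool_rot"])
# spout rel. TCP (fwd,up): (65,-71). keep spout at S
S=np.array([.490,.090]); cur=np.array([p[0],p[2]]); th0=0
for th in (.10,.2,.3,.4,.5,.6,.7):
    c,s_=np.cos(th),np.sin(th); off=np.array([.065*c-.071*s_,-.065*s_-.071*c])
    tgt=S-off; d=tgt-cur
    c0,s0=np.cos(th0),np.sin(th0)
    # tool y = fwd (c,-s); tool z = (-s,-c)
    print(th,tgt.round(4),"ty",round((d@[c0,-s0])/.025,2),"tz",round((d@[-s0,-c0])/.025,2)); cur,th0=tgt,th
```

```text
[0.43172204 0.00652906 0.1987856 ] [ 3.14143832e+00 -1.53378134e-04  1.60252057e+00]
0.1 [0.4324 0.1671] ty 0.03 tz 1.27
0.2 [0.4404 0.1725] ty 0.3 tz -0.25
0.3 [0.4489 0.177 ] ty 0.3 tz -0.25
0.4 [0.4578 0.1807] ty 0.3 tz -0.25
0.5 [0.467  0.1835] ty 0.3 tz -0.25
0.6 [0.4764 0.1853] ty 0.3 tz -0.25
0.7 [0.486  0.1862] ty 0.3 tz -0.25
```

>>> play_rows(
  plan=[
    [[0,0,0.25],[0,0,0],1],
    [[0,0,0.4],[0.17,0,0],1],
    [[0,0.03,0.4],[0.25,0,0],1],
    [[0,0,0.22],[0.25,0,0],1],
    [[0,0.06,-0.05],[0.13,0,0],1],
    [[0,0.06,-0.05],[0.13,0,0],1],
    [[0,0.06,-0.05],[0.13,0,0],1],
    [[0,0.06,-0.05],[0.13,0,0],1],
    [[0,0.06,-0.05],[0.13,0,0],1],
    [[0,0.06,-0.05],[0.13,0,0],1],
    [[0,0.06,-0.05],[0.13,0,0],1],
    [[0,0.06,-0.05],[0.13,0,0],1],
    [[0,0.06,-0.05],[0.13,0,0],1],
    [[0,0.06,-0.05],[0.13,0,0],1],
    [[0,0.06,-0.05],[0.13,0,0],1],
    [[0,0.06,-0.05],[0.13,0,0],1],
    [[0,0.06,-0.05],[0.13,0,0],1],
    [[0,0.06,-0.05],[0.13,0,0],1],
    [[0,0.06,-0.05],[0.13,0,0],1],
  ],
)

```text
clock: 16.3
position: [0.4579, 0.0067, 0.18]
tool_rot: [-2.747, -0.0, 1.602]
force: [0.3, -0.2, -2.9]
grip_width: 0.025
finger_force: 59.4
```

>>> play_rows(
  plan=[
    [[0,0.15,-0.12],[0.34,0,0],1],
    [[0,0.15,-0.12],[0.34,0,0],1],
    [[0,0.15,-0.12],[0.34,0,0],1],
    [[0,0.15,-0.12],[0.34,0,0],1],
    [[0,0.15,-0.12],[0.34,0,0],1],
    [[0,0.15,-0.12],[0.34,0,0],1],
    [[0,0,0],[0,0,0],1],
    [[0,0,0],[0,0,0],1],
    [[0,0,0],[0,0,0],1],
    [[0,0,0],[0,0,0],1],
    [[0,0,0],[0,0,0],1],
    [[0,0,0],[0,0,0],1],
    [[0,0,0],[0,0,0],1],
    [[0,0,0],[0,0,0],1],
    [[0,0,0],[0,0,0],1],
    [[0,0,0],[0,0,0],1],
    [[0,0,0],[0,0,0],1],
    [[0,0,0],[0,0,0],1],
  ],
)

```text
clock: 18.55
position: [0.4861, 0.0076, 0.1843]
tool_rot: [-2.443, -0.0, 1.602]
force: [-0.5, -0.8, -3.4]
grip_width: 0.0252
finger_force: 59.7
```

Run:
```python
from h import *
s=bot.observe(); print(s["position"],s["tool_rot"],s["force"])
a,b=grab_frame("side"),grab_frame("scene")
o=[cv2.resize(f["pixels"][y:y+170,x:x+170],(400,400)) for f,x,y in ((a,180,110),(b,210,120))]
cv2.imwrite("pics/pour.png",np.hstack(o)[...,::-1])
```

```text
[0.48610288 0.00763075 0.18434066] [-2.44254487e+00 -1.73759376e-07  1.60179132e+00] [-0.46361778 -0.76280155 -3.42962964]
```

View pics/pour.png

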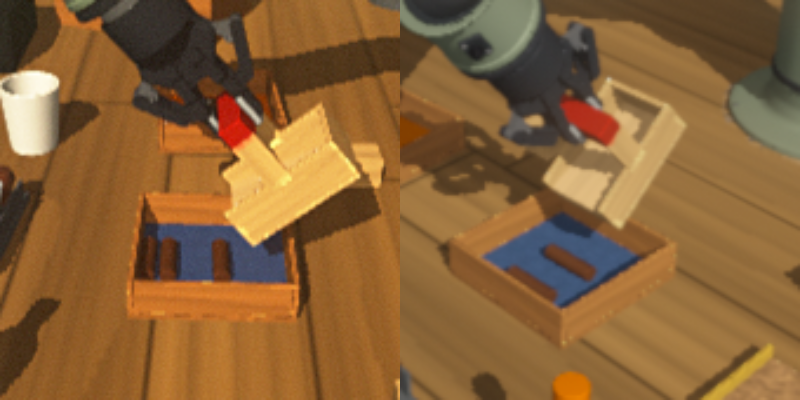

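>>> play_rows(
  plan=[
    [[0,0,-0.3],[-0.3,0,0],1],
    [[0,0,-0.3],[-0.6,0,0],1],
    [[0,0,0],[-0.7,0,0],1],
    [[0,0,0],[-0.7,0,0],1],
    [[0,0,0],[-0.7,0,0],1],
    [[0,0,0],[-0.7,0,0],1],
    [[0,0,0],[-0.6,0,0],1],
    [[0,0,0],[-0.36,0,0],1],
    [[0,0,0],[0,0,0],1],
    [[0,0,0],[0,0,0],1],
  ],
)

```text
clock: 19.9
position: [0.4959, 0.008, 0.1965]
tool_rot: [3.142, -0.0, 1.602]
force: [0.6, 1.5, -2.6]
grip_width: 0.0251
finger_force: 59.7
```

>>> play_rows(
  plan=[
    [[0.3,0,0],[0,0,0],1],
    [[0.6,0.1,0],[0,0,0],1],
    [[0.96,0.15,0],[0,0,0],1],
    [[0.96,0.15,0],[0,0,0],1],
    [[0.96,0.15,0],[0,0,0],1],
    [[0.96,0.15,0],[0,0,0],1],
    [[0.96,0.15,0],[0,0,0],1],
    [[0.96,0.15,0],[0,0,0],1],
    [[0.96,0.15,0],[0,0,0],1],
    [[0.96,0.15,0],[0,0,0],1],
    [[0.96,0.15,0],[0,0,0],1],
    [[0.96,0.15,0],[0,0,0],1],
    [[0.64,0.12,0],[0,0,0],1],
    [[0.4,0,0],[0,0,0],1],
    [[0,0,0],[0,0,0],1],
    [[0,0,0],[0,0,0],1],
  ],
)

```text
clock: 21.9
position: [0.5296, 0.2967, 0.1961]
tool_rot: [-3.142, 0.0, 1.601]
force: [-0.2, -0.1, -3.1]
grip_width: 0.025
finger_force: 59.7
```

Run:
```python
from h import *
s=bot.observe(); print(s["position"],s["tool_rot"])
for c in ("side","scene"):
    f=grab_frame(c); P=cloud(f)
    def rect(n,lo,hi,b):
        m=(f["depth"]>0)&(P[...,0]>b[0])&(P[...,0]<b[1])&(P[...,1]>b[2])&(P[...,1]<b[3])&(P[...,2]>lo)&(P[...,2]<hi)
        if m.sum()>5: print(c,n,m.sum(),[np.round(v,1) for v in cv2.minAreaRect((P[m][:,:2]*1000).astype(np.float32))],np.median(P[m][:,2]))
    rect("walls",.135,.150,(.44,.63,.22,.38)); rect("rail+",.0185,.026,(.44,.63,.34,.37)); rect("rail-",.0185,.026,(.44,.63,.235,.26)); rect("bay",.005,.026,(.44,.63,.235,.37))
```

```text
[0.52964602 0.29671069 0.19608024] [-3.14151846e+00  4.31799288e-04  1.60078982e+00]
side walls 703 [array([529.1, 297.6]), array([129.8,  86.6]), np.float64(1.4)] 0.13911029391846097
side rail+ 328 [array([527. , 349.6]), array([148.6,   8.9]), np.float64(2.3)] 0.02090623069453578
side bay 3343 [array([528.2, 309.6]), array([150.4,  96.8]), np.float64(2.1)] 0.007425720503839446
scene walls 380 [array([531.4, 295.2]), array([131. ,  85.6]), np.float64(1.2)] 0.13975433993114034
scene rail+ 182 [array([528.3, 347.2]), array([152.6,   7.6]), np.float64(1.9)] 0.021555825898774403
scene rail- 86 [array([569.6, 242.8]), array([75.2,  7.6]), np.float64(1.5)] 0.021324545002789942
scene bay 2499 [array([531.3, 294.6]), array([153.9, 120.5]), np.float64(2.6)] 0.008273426420933675
```

>>> play_rows(
  plan=[
    [[0.04,0,0.3],[0,0,0],1],
    [[0,0,0.5],[0,0,0],1],
    [[0,0,0.5],[0,0,0],1],
    [[0,0,0.5],[0,0,0],1],
    [[0,0,0.5],[0,0,0],1],
    [[0,0,0.4],[0,0,0],1],
    [[0,0,0.3],[0,0,0],1],
    [[0,0,0.2],[0,0,0],1],
    [[0,0,0.1],[0,0,0],1],
    [[0,0,0.04],[0,0,0],1],
    [[0,0,0],[0,0,0],1],
    [[0,0,0],[0,0,0],1],
  ],
)

```text
clock: 23.5
position: [0.5296, 0.2986, 0.1128]
tool_rot: [3.141, -0.0, 1.602]
force: [-0.1, -0.1, -2.8]
grip_width: 0.0252
finger_force: 59.7
```

>>> play_rows(
  plan=[
    [[0,0,0.03],[0,0,0],1],
    [[0,0,0.03],[0,0,0],1],
    [[0,0,0],[0,0,0],1],
  ],
)

```text
clock: 23.88
position: [0.5295, 0.2986, 0.1118]
tool_rot: [3.142, -0.0, 1.602]
force: [-6.2, -2.9, 11.9]
grip_width: 0.0252
finger_force: 61.6
```

>>> play_rows(
  plan=[
    [[0,0,0],[0,0,0],0.2],
    [[0,0,0],[0,0,0],0],
    [[0,0,0],[0,0,0],-0.5],
    [[0,0,0],[0,0,0],-1],
    [[0,0,0],[0,0,0],-1],
    [[0,0,0],[0,0,0],-1],
    [[0,0,0],[0,0,0],-1],
    [[0,0,0],[0,0,0],-1],
  ],
  newtons=20,
)

```text
clock: 24.88
position: [0.5295, 0.2986, 0.111]
tool_rot: [3.142, 0.0, 1.602]
force: [0.1, -0.2, -0.2]
grip_width: 0.0854
finger_force: 0.0
```

>>> play_rows(
  plan=[
    [[0,0,-0.4],[0,0,0],-1],
    [[0,0,-0.8],[0,0,0],-1],
    [[0,0,-0.8],[0,0,0],-1],
    [[0,0,-1],[0,0,0],-1],
    [[0,0,-1],[0,0,0],-1],
    [[0,0,-1],[0,0,0],-1],
    [[0,0,-0.5],[0,0,0],-1],
    [[0,0,0],[0,0,0],-1],
    [[0,0,0],[0,0,0],-1],
  ],
)

```text
clock: 26.0
position: [0.5292, 0.2985, 0.2477]
tool_rot: [-3.141, 0.001, 1.602]
force: [-0.1, -0.4, 0.1]
grip_width: 0.0856
finger_force: 0.0
```

Run:
```python
from h import *
s=bot.observe(); print(s["position"],s["grip_width"])
f=grab_frame("wrist"); P=cloud(f)
for n,lo,hi in (("bar",.124,.136),("walls",.05,.06),("rails",.018,.026)):
    m=(f["depth"]>0)&(abs(P[...,0]-.53)<.09)&(abs(P[...,1]-.297)<.075)&(P[...,2]>lo)&(P[...,2]<hi)
    print(n,m.sum(),cv2.minAreaRect((P[m][:,:2]*1000).astype(np.float32)),np.median(P[m][:,2]))
save(grab_frame("scene"),"end")
```

```text
[0.52915565 0.29847751 0.2477093 ] 0.0856481618809742
bar 2785 ((528.9762573242188, 299.56207275390625), (26.013818740844727, 83.73613739013672), 1.5914478302001953) 0.13033958498282716
walls 1566 ((528.9443969726562, 299.576171875), (129.88294982910156, 83.55280303955078), 1.6145738363265991) 0.05611839001035119
rails 2215 ((529.0802612304688, 296.4991149902344), (149.73033142089844, 112.3873519897461), 2.3239426612854004) 0.02176900585606736
```

View pics/end.png

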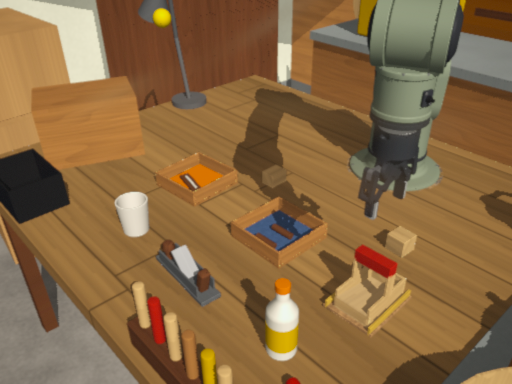

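The tote is back in its bay at (370,295), flat and between the rails. The peg blanks are in the blue tray around (283,230), and the other things on the bench have not moved.

```bash
python3 -c "
from workcell import bot
print(bot.job_done())"
```

```text
the job is handed in; nothing more can be done
None
```

The job is handed in: all three blanks rolled into the blue-lined tray while the tote was held at about 40° for over a second, the tote is back level in its cork bay between the rails, and nothing else was touched (26 s on the clock).

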